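# Line up the beads and set the tweezers to the marked gap

### The job

Get the bead board ready for threading: slide the three loose wooden beads straight back against the raised fence, each centred on the tick mark in front of it. Then pick up the sprung bamboo tweezers, bring their tips just above the pair of dark gap lines on the board without touching it, level and pointing along the lines, and squeeze them until the tips are as far apart as the lines, 12 mm. Finish while holding the tweezers there, the gap steady, and leave the row and the shuttle, jar and storage box as they are.

Things in the scene. Friction and masses are not known exactly. Their poses are not given: they have to be found in the camera images.
- board: fixed light-wood bead board, 140 (x) by 340 (y) by 10 mm thick; origin at the centre of its underside, z up. A fence 12 mm deep, 10 mm higher than the board's top, runs along its far (+x) edge, front face at x = +58 mm; three dark ticks on its top at y = +115, +35, -45 mm. Two dark gap lines along x, 30 mm long, at y = -119 and -131 mm (12 mm apart), centred at x = +15 mm
- tick0 (a point): foot of the fence's front face, on the board's top, at the tick y = +115 mm (board frame); a lined-up bead0 has its origin 18 mm in front (-x of the board)
- tick1 (a point): the same at the middle tick, y = +35 mm, for bead1
- tick2 (a point): the same at the tick y = -45 mm, for bead2
- gap_marks (a point): point on the board's top midway between the two gap lines (board x = +15, y = -125 mm); axes as the board's, x runs along the lines
- bead0: chunky oblong wooden bead, 36 mm (its x) by 26 mm (y) by 26 mm high, 20 g, dark hole in the middle of its top; origin at the centre of its underside. Loose on the board, in front of tick0, 35 to 85 mm short of its place, up to 10 mm sideways and up to 0.3 rad askew
- bead1: the same, in front of tick1
- bead2: the same, in front of tick2
- tweezers: sprung dark bamboo tweezers, 164 mm long, 14 high, 40 g, lying beside the board on either side. Origin: underside, midway between the flat finger plates (24 mm long, outside the arms), the place to grip. x points to the tips 60 mm ahead; hinge 90 mm behind; squeeze along y. Over the plates 39 mm at rest, 22.4 mm at the 12 mm tip gap (1 mm here is 1.67 mm at the tips); 6 N there; springs open
- tips (a point): on the tweezers' middle line, 60 mm ahead of the tweezers' origin and 2 mm above their underside, midway between the two tips
- left_tip (a point): inner face of the left (+y) tip, 2 mm above its underside
- right_tip (a point): inner face of the right (-y) tip, 2 mm above its underside; the tip gap is the distance between left_tip and right_tip, 40 mm at rest
- left_arm (a joint): angle (rad) by which the left arm is squeezed in: 0 at rest, 0.094 when the tip gap is 12 mm, 0.125 at the stop; the right arm always moves the same amount
- shuttle: bystander: flat brown wooden weaving shuttle, 134 by 34 by 12 mm, on the table on the other side of the board from the tweezers; leave alone
- jar: bystander: glass jar with a metal lid, 68 mm across, 85 mm high; leave alone
- storage_box: bystander: clear plastic box with lid, about 126 by 166 by 98 mm high, wool inside; leave alone
Mind the look-alikes: they are no part of the job. What is shaped like the bead2 but blue or green is not meant.

How it is judged:
On the way, in this order (a step that is already met when the one before it is completed fails the run):
1. the three beads stand against the fence, each at its tick (x of bead0 in the frame of tick0 between -0.0225 and -0.015 m and y of bead0 in the frame of tick0 between -0.006 and 0.006 m and angle between the x axis of each of bead0, bead1, bead2 and the x axis of board, either way round below 0.13 rad and angle between each of bead0, bead1, bead2's own z axis and vertical below 0.1 rad and linear speed of each of bead0, bead1, bead2 below 0.02 m/s and x of bead1 in the frame of tick1 between -0.0225 and -0.015 m and y of bead1 in the frame of tick1 between -0.006 and 0.006 m and x of bead2 in the frame of tick2 between -0.0225 and -0.015 m and y of bead2 in the frame of tick2 between -0.006 and 0.006 m and contact force between the fingers and bead0 below 0.1 N and contact force between the fingers and bead1 below 0.1 N and contact force between the fingers and bead2 below 0.1 N), for 0.2 s.
2. the tweezers are picked up off the table (height (world z) of tweezers above 0.015 m and contact force between the fingers and tweezers above 1 N), for 0.2 s.
At the end, for the whole second after the job is handed in: Beads upright, within 4.5 mm of the fence, 6 mm of their ticks, square within 0.13 rad; tweezers held, level and along the lines within 0.2 rad, tips' middle within 9 mm of the lines' middle, 3 to 40 mm above the board, touching neither board nor beads, tip gap 9.5 to 14.5 mm, steady (x of bead0 in the frame of tick0 between -0.0225 and -0.015 m and y of bead0 in the frame of tick0 between -0.006 and 0.006 m and angle between the x axis of each of bead0, bead1, bead2 and the x axis of board, either way round below 0.13 rad and angle between each of bead0, bead1, bead2's own z axis and vertical below 0.1 rad and linear speed of each of bead0, bead1, bead2, tweezers below 0.02 m/s and x of bead1 in the frame of tick1 between -0.0225 and -0.015 m and y of bead1 in the frame of tick1 between -0.006 and 0.006 m and x of bead2 in the frame of tick2 between -0.0225 and -0.015 m and y of bead2 in the frame of tick2 between -0.006 and 0.006 m and contact force between the fingers and tweezers above 1 N and contact force between tweezers and board below 0.1 N and contact force between tweezers and bead0 below 0.1 N and contact force between tweezers and bead1 below 0.1 N and contact force between tweezers and bead2 below 0.1 N and angle between tweezers's own z axis and vertical below 0.2 rad and angle between the x axis of tweezers and the x axis of board, either way round below 0.2 rad and horizontal distance between tips and gap_marks below 0.009 m and z of tips in the frame of gap_marks between 0.003 and 0.04 m and distance between left_tip and right_tip between 0.0095 and 0.0145 m and velocity of joint left_arm between -0.05 and 0.05 rad/s); the arm keeps its last pose, push and grip.
It fails at once if the shuttle is disturbed (moved over 20 mm) (distance of shuttle from where it was at the start of the episode above 0.02 m).
It fails at once if the jar is disturbed (moved over 20 mm) (distance of jar from where it was at the start of the episode above 0.02 m).
It fails at once if the storage box is disturbed (moved over 20 mm) (distance of storage_box from where it was at the start of the episode above 0.02 m).
It also fails if it takes over 70 s, if anything falls off the work surface, if the arm or the gripper's body presses on something with over 40 N, if the wrist force passes 120 N, or if a joint passes its speed limit or range.

### The arm

A 7-joint arm with a two-finger parallel gripper is mounted at the origin on the work surface. World frame = base frame: x ahead of the robot, y to its left, z up, the work surface at z = 0. Lengths are in m, angles in rad, forces in N, time in s.
With the tool pointing down it reaches from about 0.425 to 0.95 m from the base axis. Payload 4.7 kg.
Tool frame: the origin (TCP) lies between the finger pads; the fingertips stand 25 mm ahead of it and the grasp point (between the pads) lies 6 mm ahead of it; x points along the fingers, z is the direction in which the jaws open and shut, and the axes are right-handed (so a half turn about x gives the same grasp; the last joint's range is limited). The gripper opens to 85 mm and grips with 20 to 120 N. Pads are 22 mm wide; open, the fingers measure 114 mm over their backs; the gripper's body (76 mm by 85 mm) begins 54 mm behind the grasp point. The pads swing forward as they close: fully open they stand 13 mm farther back than shut.
Start: joints at [1.317, 0.469, -0.049, 1.532, 0.024, 1.141, -0.082], TCP at [0.151, -0.658, 0.256] pointing down, gripper open.
Joint ranges: [-2.59, 2.59], [-0.33, 1.99], [-1.39, 1.29], [0.1, 2.45], [-1.04, 4.18], [0.21, 1.99], [-2.66, 2.66]. Speed limits (rad/s): [2.57, 2.57, 3.14, 3.14, 3.14, 3.14, 3.14].

### API

Orientations are given as a 3x3 rotation matrix whose columns are the frame's x, y, z axes.
In Python, from rig import * gives the robot as it stands. Calls block until the motion is done:
- movep(position, orientation): joint-space move of the TCP to a pose.
- move_l(position, attitude=None, feed=0.15, until_force=None): straight line of the TCP; attitude=None keeps the orientation; feed is the mean speed in m/s. With until_force (N) it stops when the force on the tool has changed by that much, and returns True; else False.
- move_joints(angles): joint-space move.
- command_gripper(opening, newtons=None): finger opening in m; newtons is the grip in N (None keeps the last); returns when the fingers have stopped.
- sleep(seconds).
- inverse_kinematics(position, orientation): joint angles nearest the present ones, or None.
- sense(): the state.
- camera(name): name is "scene" or "top"; returns (picture, depth): 480x640x3 uint8, red, green, blue; 480x640 float32, m along the optical axis (not along the pixel's ray), 0 where there is no reading.
- camera_params(name): a dict with "K" (3x3 intrinsics, pixels), "position" and "rotation" of the camera in the world. Camera axes: x right, y down, z forward; pixel columns grow to the right and rows downward; lengths in m; the calibration is good to about 2 mm. A picture is of the moment at which its call begins. camera_params takes no time and is no camera call.
A pose or a line that the arm cannot do raises Unreachable and nothing moves.
- finish_job(): hands the job in, once; it reports no verdict.
The state is a dict: "time_s": time; "joint_pos": joint angles; "qd": joint speeds; "joint_efforts": joint torques, N m; "position": TCP position; "tcp_rot": TCP orientation; "wrist_force": force on the tool from outside, world axes, zero at the start; "ft_torque": the same for the moment, N m; "finger_gap": finger opening in m.
Only numpy, scipy, OpenCV 4.12 (cv2) and the standard library are available. Lean on these libraries where they do the work, as an engineer would, in place of code of your own. Each camera call takes 0.05 s, during which the arm holds its last target.

## Working session

There is one attempt and no reset: what is moved stays moved. The work goes in short steps, each a Python script; the robot and the scene stay as the last script left them, time stands still between calls to the robot, and variables do not carry over. Pictures are saved under pics/ and viewed, and the job is handed in when it is done.

```bash
ls; mkdir -p pics
python3 - <<'E'
from rig import *
import cv2,numpy as np
for n in ("scene","top"):
    p,d=camera(n); cv2.imwrite(f"pics/{n}0.png",p[:,:,::-1]); np.savez(f"{n}0.npz",p=p,d=d)
    c=camera_params(n); print(n,c)
s=sense();print(s)
E
```

```text
pics
scene {'K': array([[530.5057884 ,   0.        , 319.42376113],
       [  0.        , 530.5057884 , 239.79894413],
       [  0.        ,   0.        ,   1.        ]]), 'position': array([ 1.07691333, -0.36403164,  0.81119172]), 'rotation': array([[ 0.54261126,  0.63823878, -0.54609915],
       [ 0.83998334, -0.41150837,  0.35367902],
       [ 0.00100729, -0.65062441, -0.75939901]])}
top {'K': array([[457.67116114,   0.        , 317.78380831],
       [  0.        , 457.67116114, 243.08132154],
       [  0.        ,   0.        ,   1.        ]]), 'position': array([ 4.17786648e-01, -1.34565757e-04,  9.22469374e-01]), 'rotation': array([[ 0.02331985, -0.98980975,  0.14047367],
       [-0.99963536, -0.02499976, -0.01020591],
       [ 0.01361371, -0.14018445, -0.99003181]])}
{'time_s': 0.1, 'joint_pos': array([ 1.31706947,  0.46937462, -0.04858586,  1.5335733 ,  0.02408834,
        1.14100132, -0.08230346]), 'qd': array([ 0.0010471 , -0.0030533 ,  0.00074305, -0.00257634, -0.00033681,
       -0.00110183, -0.00024123]), 'joint_efforts': array([ 4.29627653e-04, -5.11516356e+01, -4.72369697e-02, -2.38388801e+01,
        1.07480944e-02,  4.35496142e-03, -5.41569221e-06]), 'position': array([ 0.15038824, -0.65754041,  0.25535746]), 'tcp_rot': array([[-4.48614032e-04,  9.74829912e-01,  2.22949414e-01],
       [ 1.71382484e-03,  2.22949859e-01, -9.74828407e-01],
       [-9.99998431e-01, -5.52254585e-05, -1.77070615e-03]]), 'wrist_force': array([ 0.24385375,  0.08458168, -0.11046446]), 'ft_torque': array([ 0.00455297, -0.07709599,  0.0342087 ]), 'finger_gap': 0.08545297815556406}
```

View pics/scene0.png

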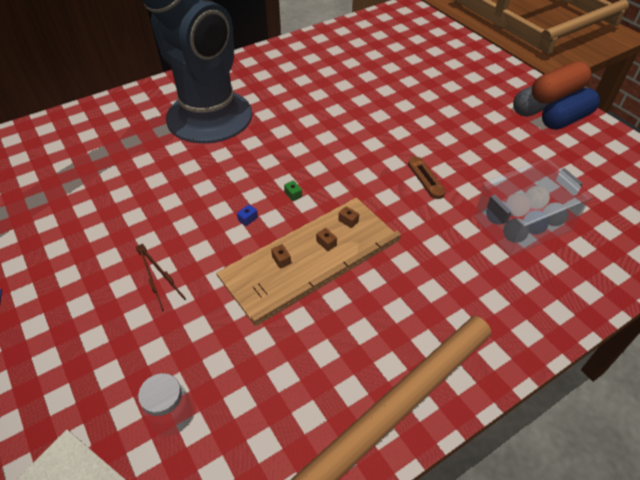

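View pics/top0.png

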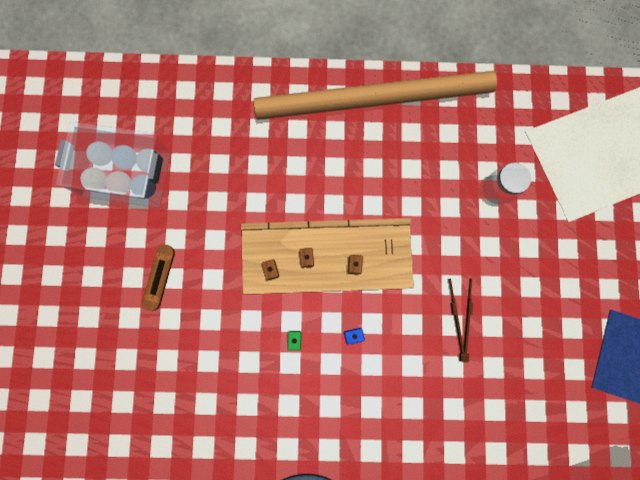

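Board at about (327,257) in the top view. The three brown beads are at (270,269), (307,257) and (355,264), with the tweezers at (461,320) opening towards +x and the shuttle at (158,277). I'll zoom in and fit them.

Run:
```python
import cv2,numpy as np
p=np.load("top0.npz")['p'][:,:,::-1]
cv2.imwrite("pics/b1.png",cv2.resize(p[210:302,234:420],None,fx=4.2,fy=4.2,interpolation=cv2.INTER_CUBIC))
cv2.imwrite("pics/t1.png",cv2.resize(p[270:370,430:500],None,fx=6,fy=6,interpolation=cv2.INTER_CUBIC))
p=np.load("scene0.npz")['p'][:,:,::-1]
cv2.imwrite("pics/s1.png",cv2.resize(p[195:325,210:410],None,fx=4,fy=4,interpolation=cv2.INTER_CUBIC))
```

```text
(no output)
```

View pics/b1.png

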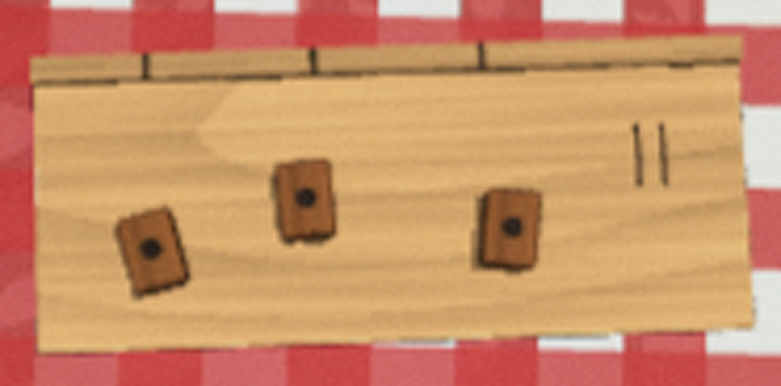

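View pics/t1.png

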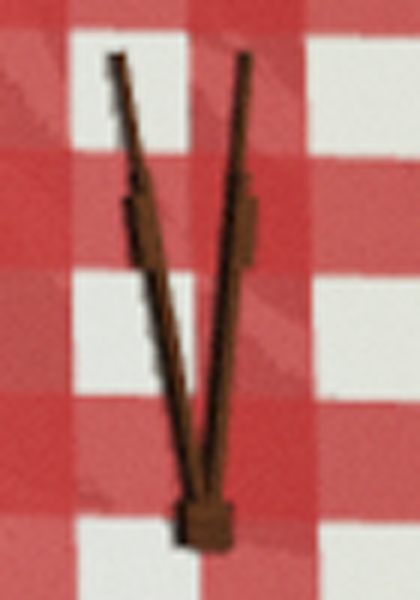

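View pics/s1.png

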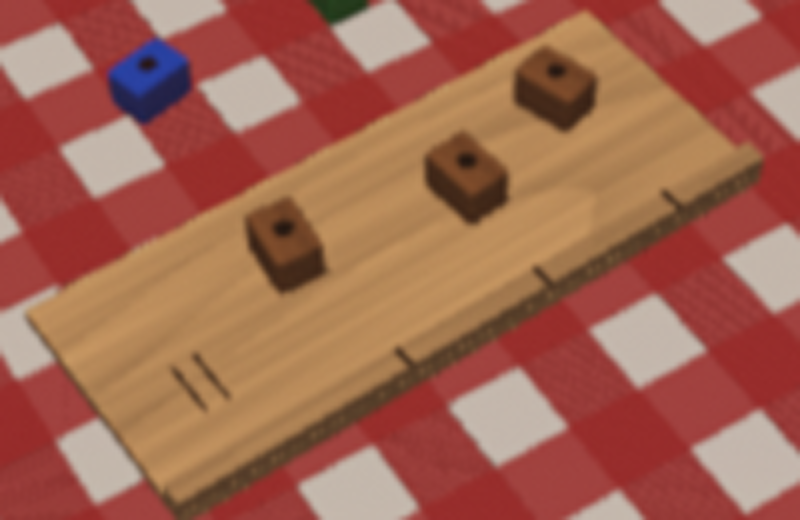

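```bash
cat > h.py <<'E'
import numpy as np,cv2
from rig import *
from scipy.optimize import least_squares
def ray(n,u,v,z):
    c=camera_params(n);d=c['rotation']@np.linalg.inv(c['K'])@np.array([u,v,1.]);t=(z-c['position'][2])/d[2]
    return c['position']+t*d
def proj(n,P):
    c=camera_params(n);q=(np.atleast_2d(P)-c['position'])@c['rotation']@c['K'].T
    return q[:,:2]/q[:,2:]
def R2(a): return np.array([[np.cos(a),-np.sin(a)],[np.sin(a),np.cos(a)]])
def fit(src,dst):
    src=np.array(src);dst=np.array(dst)
    f=lambda p:((src@R2(p[2]).T+p[:2])-dst).ravel()
    r=least_squares(f,[.5,0,0],loss='soft_l1',f_scale=.002); return r.x,f(r.x).reshape(-1,2)
E
cat > m.py <<'E'
from h import *
np.set_printoptions(precision=4,suppress=True)
B=[(.064,.115,.02),(.064,.035,.02),(.064,-.045,.02),(-.07,.17,.01),(-.07,-.17,.01),(.07,.17,.02),(.07,-.17,.02),(.03,-.119,.01),(0,-.119,.01),(.03,-.131,.01),(0,-.131,.01)]
T=[(146,66),(313,60),(481,54),(38,353),(754,327),(31,58),(741,37),(635,123),(641,185),(660,123),(666,184)]
S=[(673,201),(544,276),(406,357),(585,10),(27,315),(763,160),(180,507),(229,398),(195,354),(206,409),(173,367)]
tp=lambda u,v:(234+u/4.2-.4,210+v/4.2-.4); sp=lambda u,v:(210+u/4-.4,195+v/4-.4); wp=lambda u,v:(430+u/6-.4,270+v/6-.4)
H={'top':[(151,248),(306,197),(512,226)],'scene':[(557,71),(466,160),(284,229)]}
for n,C,f in(("top",T,tp),("scene",S,sp)):
    W=[ray(n,*f(*c),b[2])[:2] for c,b in zip(C,B)]
    x,r=fit([b[:2] for b in B],W); print(n,x);print((r*1000).round(1).tolist())
    for h in H[n]:
        w=ray(n,*f(*h),.036)[:2]; print('bead',w,'board',(w-x[:2])@R2(x[2]))
for k,v in dict(hinge=(205,525),tl=(117,55),tr=(244,55),pl=(142,228),pr=(244,232)).items(): print(k,ray('top',*wp(*v),.013)[:2])
for n in("top","scene"):
    d=np.load(n+"0.npz")['d']; c=camera_params(n)
    for h in H[n]:
        u,v=(tp if n=="top" else sp)(*h); print(n,'depth z',[round(float((c['rotation'][2]@(np.linalg.inv(c['K'])@[u+du,v,1]*d[int(round(v)),int(round(u))+du]))+c['position'][2]),4) for du in(-3,0,3)])
E
python3 m.py
```

```text
top [ 0.5222 -0.0283  0.0589]
[[0.1, 0.1], [-0.2, -0.4], [-0.5, -0.1], [-0.2, 0.6], [-0.5, -0.6], [0.4, 0.5], [1.4, 0.0], [-0.1, -0.6], [-0.1, 0.6], [0.3, -0.6], [-0.2, 0.6]]
bead [0.4912 0.083 ] board [-0.0244  0.113 ]
bead [0.5166 0.0122] board [-0.0031  0.0407]
bead [ 0.5055 -0.0836] board [-0.0199 -0.0542]
scene [ 0.5225 -0.0254  0.0574]
[[-0.7, -0.1], [-0.2, -0.7], [-0.0, -0.6], [0.8, 0.6], [-3.0, 0.3], [-0.8, 1.7], [-1.4, 0.0], [0.8, 0.1], [1.1, -0.5], [1.8, -0.2], [0.7, -0.3]]
bead [0.4904 0.0863] board [-0.0256  0.1134]
bead [0.5153 0.0151] board [-0.0048  0.0409]
bead [ 0.5049 -0.0808] board [-0.0207 -0.0543]
hinge [ 0.3299 -0.2989]
tl [ 0.4816 -0.2728]
tr [ 0.4827 -0.3152]
pl [ 0.4249 -0.2801]
pr [ 0.4244 -0.3138]
top depth z [0.0374, 0.0367, 0.0411]
top depth z [0.0375, 0.0382, 0.0372]
top depth z [0.0349, 0.0368, 0.0369]
scene depth z [0.0381, 0.0396, 0.0361]
scene depth z [0.0376, 0.0374, 0.0378]
scene depth z [0.0393, 0.0384, 0.0401]
```

```bash
cat > by.py <<'E'
from h import *
from scipy.optimize import minimize
np.set_printoptions(precision=4,suppress=True)
C=np.array([(sx*.018,sy*.013,z) for sx in(1,-1) for sy in(1,-1) for z in(.010,.036)])
def mask(n,p):
    h=cv2.cvtColor(p,cv2.COLOR_RGB2HSV); return (h[...,2]<150)&((h[...,0]<16)|(h[...,2]<50))
X0=dict(top=[(.4912,.083),(.5166,.0122),(.5055,-.0836)],scene=[(.4904,.0863),(.5153,.0151),(.5049,-.0808)])
def beadfit(n,p,xy,yaw=.05):
    S=6
    u0,v0=(proj(n,[[*xy,.025]])[0]-22).astype(int)
    m=mask(n,p)[v0:v0+44,u0:u0+44].astype(np.float32)
    gray=cv2.resize(m,None,fx=S,fy=S,interpolation=cv2.INTER_LINEAR)
    def cost(q):
        P=C.copy();P[:,:2]=C[:,:2]@R2(q[2]).T+q[:2]
        uv=((proj(n,P)-[u0,v0]+.5)*S).astype(np.float32)
        hull=cv2.convexHull(uv)
        im=np.zeros_like(gray);cv2.fillConvexPoly(im,(hull*16).round().astype(int),1.,shift=4)
        return np.abs(im-gray).sum()/S/S
    best=None
    for a in np.arange(-.35,.5,.05):
        r=minimize(cost,[*xy,a],method='Nelder-Mead',options=dict(initial_simplex=[[*xy,a],[xy[0]+.003,xy[1],a],[xy[0],xy[1]+.003,a],[*xy,a+.08]],xatol=1e-4,fatol=.1))
        if best is None or r.fun<best.fun:best=r
    return best.x,best.fun
if __name__=="__main__":
    for n in X0:
        p=np.load(n+"0.npz")['p']
        for xy in X0[n]: print(n,*beadfit(n,p,xy))
E
python3 by.py
```

```text
top [0.4905 0.0833 0.3122] 46.71566390991211Traceback (most recent call last):
  File "by.py", line 27, in <module>
    for xy in X0[n]: print(n,*beadfit(n,p,xy))
                              ~~~~~~~^^^^^^^^
  File "by.py", line 21, in beadfit
    r=minimize(cost,[*xy,a],method='Nelder-Mead',options=dict(initial_simplex=[[*xy,a],[xy[0]+.003,xy[1],a],[xy[0],xy[1]+.003,a],[*xy,a+.08]],xatol=1e-4,fatol=.1))
    res = _minimize_neldermead(fun, x0, args, callback, bounds=bounds,
                               **options)
    fxcc = func(xcc)
    fx = function(np.copy(x), *(wrapper_args + args))
  File "by.py", line 15, in cost
    uv=((proj(n,P)-[u0,v0]+.5)*S).astype(np.float32)
         ~~~~^^^^^
  File "h.py", line 8, in proj
    c=camera_params(n);q=(np.atleast_2d(P)-c['position'])@c['rotation']@c['K'].T
ValueError: time passes only in moves, steps and waits
```

```bash
sed -i 's/^def ray/CP={n:camera_params(n) for n in ("top","scene")}\ndef ray/; s/c=camera_params(n);/c=CP[n];/' h.py; python3 by.py; python3 -c "
from h import *
print(sense()['time_s'])"
```

```text
top [0.4905 0.0833 0.3122] 46.71566390991211
top [0.5162 0.0129 0.1195] 45.117671966552734
top [ 0.5053 -0.0828 -0.0557] 47.78317642211914
scene [0.4905 0.0854 0.3371] 125.394287109375
scene [0.5156 0.0147 0.0723] 118.07483673095703
scene [ 0.5042 -0.0812 -0.0679] 35.7858772277832
0.1
```

```bash
cat >> h.py <<'E'
BD=np.array([.5223,-.0269,.0582])
def ori(a):
    return np.array([[0,np.cos(a),np.sin(a)],[0,np.sin(a),-np.cos(a)],[-1,0,0.]])
def b2w(x,y): return BD[:2]+R2(BD[2])@[x,y]
ZT=.0395
def slide(xy,yaw,ty):
    a=BD[2]
    movep([*xy,.13],ori(yaw)); command_gripper(.055,20)
    move_l([*xy,ZT],feed=.15)
    command_gripper(.02,20); s=sense(); print('gap',s['finger_gap'],s['position'],s['wrist_force'])
    g=b2w(.040-.010,ty)
    move_l([*g,ZT],ori(a),feed=.06)
    f=b2w(.040+.006,ty)
    hit=move_l([*f,ZT],feed=.02,until_force=5)
    s=sense(); print('hit',hit,(s['position'][:2]-BD[:2])@R2(a),s['position'][2],s['wrist_force'])
    command_gripper(.055); q=sense()['position']
    move_l([q[0],q[1],.13],feed=.2); print(sense()['time_s'])
E
python3 - <<'E'
from h import *
np.set_printoptions(precision=4,suppress=True)
slide((.4905,.0844),.32,.115)
for n in("scene","top"):
    p,d=camera(n); cv2.imwrite(f"pics/{n}1.png",p[:,:,::-1]); np.savez(f"{n}1.npz",p=p,d=d)
    cv2.imwrite(f"pics/{n}1c.png",cv2.resize(p[195:325,210:410] if n=="scene" else p[210:302,234:420],None,fx=4,fy=4,interpolation=cv2.INTER_CUBIC)[:,:,::-1])
E
```

```text
gap 0.025615440804930202 [0.4913 0.0845 0.0405] [-0.5986 -1.0008  5.5628]
hit True [0.0281 0.1151] 0.04013054960482574 [-0.5057  0.2965  5.1044]
6.8667
```

View pics/scene1c.png

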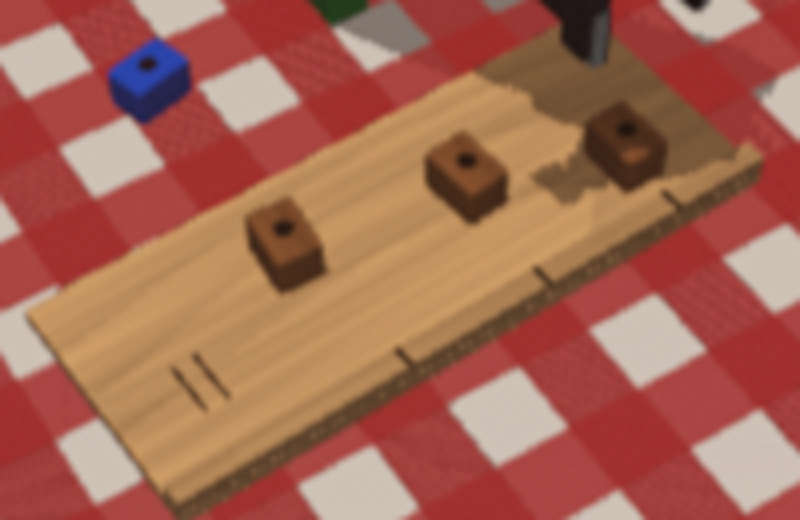

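View pics/top1c.png

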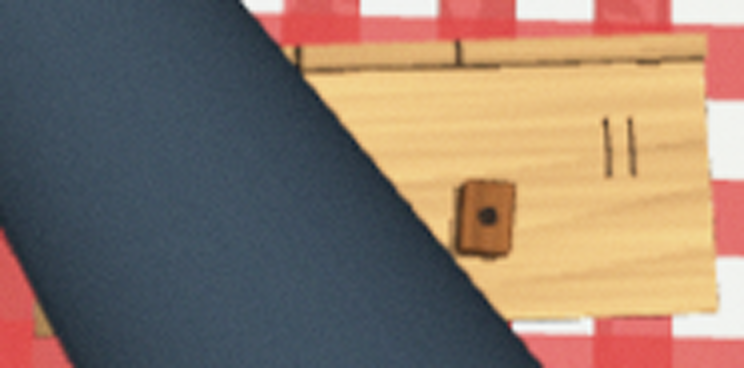

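Bead0 stopped about 12 mm short of the fence. The 5 N stop was set off by vertical force left over from closing: the pads swing forward and press the bead down. I'll unload that after gripping and go again.

```bash
python3 - <<'E'
s=open('h.py').read()
s=s.replace("    g=b2w(.040-.010,ty)\n","    move_l([*xy,ZT+.0025],feed=.03); print('up',sense()['position'][2],sense()['wrist_force'])\n    ZL=ZT+.0025\n    g=b2w(.040-.008,ty)\n").replace("move_l([*g,ZT]","move_l([*g,ZL]").replace("move_l([*f,ZT]","move_l([*f,ZL]")
s=s.replace("    command_gripper(.055); q","    command_gripper(.055); print(sense()['position']);q")
open('h.py','w').write(s)
E
python3 - <<'E'
from h import *
np.set_printoptions(precision=4,suppress=True)
slide(b2w(.0281,.1151),BD[2],.115)
p,d=camera("scene")
cv2.imwrite(f"pics/s2.png",cv2.resize(p[195:325,210:410],None,fx=4,fy=4,interpolation=cv2.INTER_CUBIC)[:,:,::-1])
E
```

```text
gap 0.025505494912846923 [0.5444 0.0898 0.0406] [ 0.1786 -0.1843  6.9094]
up 0.04205591278612194 [0.3435 0.1287 0.1321]
hit True [0.042  0.1149] 0.04142773037725363 [-0.4634  0.2034 -0.4358]
[0.5569 0.09   0.0411]
10.5833
```

View pics/s2.png

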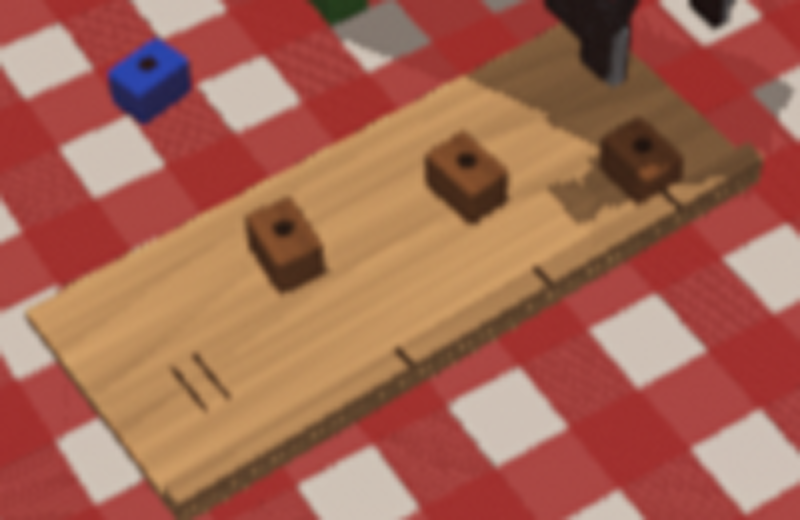

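```bash
cat > chk.py <<'E'
from h import *
from by import beadfit
np.set_printoptions(precision=4,suppress=True)
def chk(tag):
    for n in("top","scene"):
        p,d=camera(n); np.savez(f"{n}{tag}.npz",p=p,d=d)
        b=dict(top=[.5222,-.0283,.0589],scene=[.5225,-.0254,.0574])[n]
        for ty in(.115,.035,-.045):
            xy=np.array(b[:2])+R2(b[2])@[.04,ty]
            x,c=beadfit(n,p,xy); print(n,(x[:2]-b[:2])@R2(b[2])-[.058,ty],x[2]-b[2],c)
        cc=(p[195:325,210:410] if n=="scene" else p[210:302,234:420])
        cv2.imwrite(f"pics/{n}{tag}c.png",cv2.resize(cc,None,fx=4,fy=4,interpolation=cv2.INTER_CUBIC)[:,:,::-1])
E
python3 - <<'E'
from h import *
np.set_printoptions(precision=4,suppress=True)
slide((.516,.0138),.095,.035)
slide((.505,-.082),-.06,-.045)
movep([.46,-.30,.2],ori(0))
print(sense()['time_s'])
from chk import chk
chk("3")
E
```

```text
gap 0.025538417989726208 [0.5168 0.0139 0.0405] [ 0.3023 -1.6743  6.2548]
up 0.042097242881785374 [-0.4584  0.1604 -1.1302]
hit True [0.0397 0.0349] 0.04140927750242564 [-0.0794 -0.0728  0.251 ]
[0.5594 0.0101 0.0412]
14.8917
gap 0.025723636977996574 [ 0.5058 -0.0821  0.0405] [-0.1423  0.7634  6.5439]
up 0.04210864462309881 [ 0.1489 -0.4526 -0.3688]
hit True [ 0.04   -0.0451] 0.04143614638231353 [0.5304 0.4321 0.0205]
[ 0.5641 -0.0698  0.0411]
19.5
20.525
top [-0.0182  0.0015] 0.0093525844865908 75.78395080566406
top [-0.0179  0.0015] -0.03700021959465925 80.53240203857422
top [-0.0182  0.0016] -0.038035011700933194 79.5162124633789
scene [-0.0189  0.0006] -0.07741344716183743 234.71875
scene [-0.0189  0.0003] -0.04812820459481379 230.86883544921875
scene [-0.0187  0.0004] -0.056456374602173474 220.97377014160156
```

```bash
cd pics; python3 -c "
import cv2,numpy as np
a=cv2.imread('scene3c.png');b=cv2.imread('top3c.png')
b=cv2.resize(b,(800,396));a=a
cv2.imwrite('c3.png',cv2.resize(np.vstack([a,b]),(524,600),interpolation=cv2.INTER_AREA))"
```

```text
(no output)
```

View pics/scene3c.png

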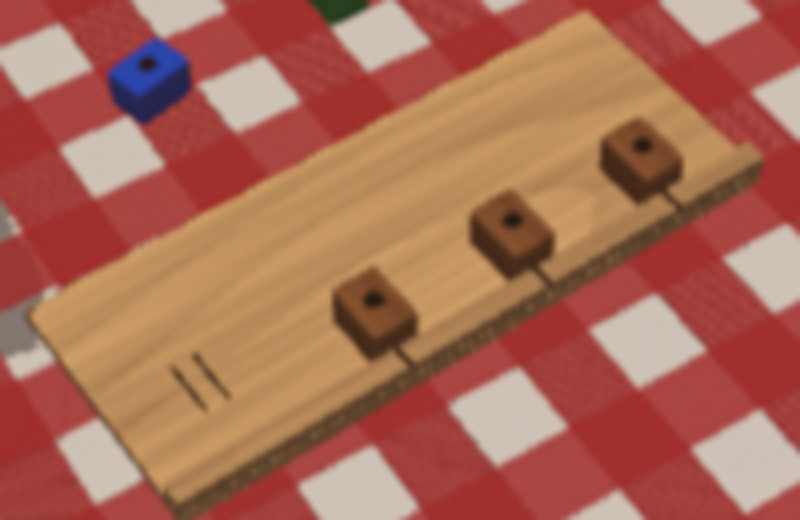

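View pics/top3c.png

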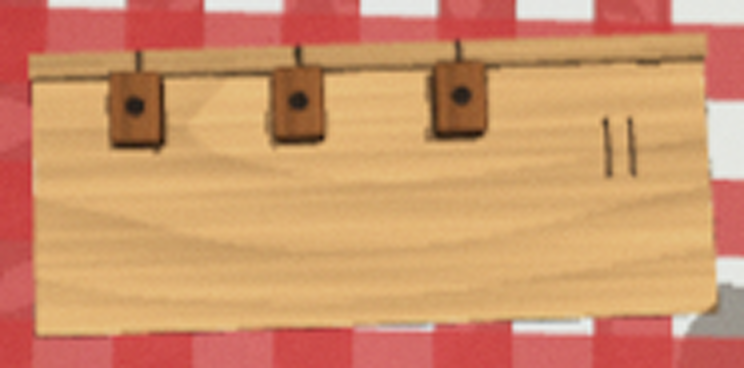

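All three beads sit at their ticks. The fits give x between -17.9 and -18.9 mm, y within 2 mm, and yaw under 0.08 rad. Next, a second view of the tweezers.

Run:
```python
import cv2,numpy as np
p=np.load("scene0.npz")['p'][:,:,::-1]
cv2.imwrite("pics/t2.png",cv2.resize(p[235:320,120:200],None,fx=7,fy=7,interpolation=cv2.INTER_CUBIC))
```

```text
(no output)
```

View pics/t2.png

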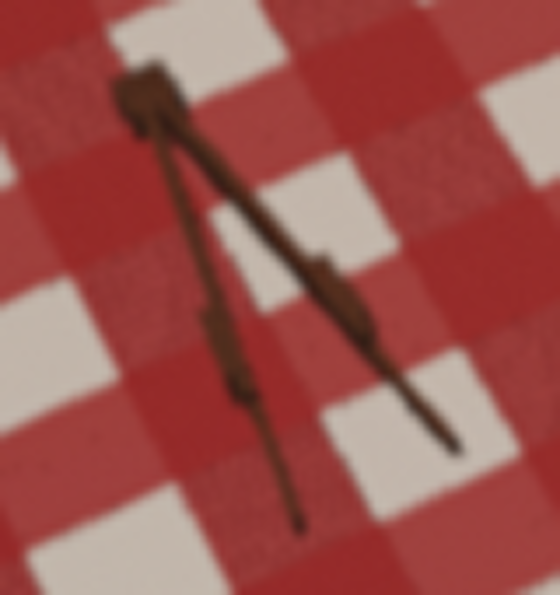

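Run:
```python
from h import *
f=lambda u,v:(120+u/7-.4,235+v/7-.4)
for z in(.007,.013):
    P={k:ray('scene',*f(*v),z)[:2].round(4) for k,v in dict(h=(148,88),tl=(458,450),tr=(300,528),pl=(343,300),pr=(228,350)).items()}
    print(z,P,'tipmid',(P['tl']+P['tr'])/2,'pm',(P['pl']+P['pr'])/2)
for a in(.03,):
    for pos in((.423,-.295,.13),(.423,-.295,.027),(*b2w(-.045,-.125),.06)):
        print(inverse_kinematics(list(pos),ori(a)))
```

```text
0.007 {'h': array([ 0.3238, -0.296 ]), 'tl': array([ 0.485 , -0.2722]), 'tr': array([ 0.4854, -0.3159]), 'pl': array([ 0.4232, -0.2786]), 'pr': array([ 0.4222, -0.3106])} tipmid [ 0.4852  -0.29405] pm [ 0.4227 -0.2946]
0.013 {'h': array([ 0.3294, -0.2965]), 'tl': array([ 0.4894, -0.2729]), 'tr': array([ 0.4898, -0.3162]), 'pl': array([ 0.4281, -0.2792]), 'pr': array([ 0.4271, -0.311 ])} tipmid [ 0.4896  -0.29455] pm [ 0.4276 -0.2951]
[ 1.04951574  0.44852513 -0.65686381  2.0037924   0.37442577  0.80958389
 -1.36322775]
[ 0.94759129  0.60223684 -0.53917152  2.06363697  0.53035044  0.61258797
 -1.4985984 ]
[ 0.70317237  0.54946177 -0.60826818  2.06415491  0.49855528  0.67400047
 -1.77569769]
```

Run:
```python
from h import *
np.set_printoptions(precision=4,suppress=True)
xy=[.424,-.2955]
movep([*xy,.12],ori(.025)); command_gripper(.06,20)
move_l([*xy,.028],feed=.12)
command_gripper(.0224,20); s=sense(); print(s['finger_gap'],s['position'],s['wrist_force'])
move_l([*xy,.032],feed=.03);s=sense(); print(s['finger_gap'],s['position'],s['wrist_force'])
move_l([*xy,.085],feed=.1);s=sense(); print(s['finger_gap'],s['position'],s['wrist_force'],s['time_s'])
for n in("top","scene"):
    p,d=camera(n); np.savez(f"{n}5.npz",p=p,d=d); cv2.imwrite(f"pics/{n}5.png",p[:,:,::-1])
p=np.load("scene5.npz")['p'][:,:,::-1]
cv2.imwrite("pics/t5.png",cv2.resize(p[180:340,80:240],None,fx=3.7,fy=3.7,interpolation=cv2.INTER_CUBIC))
p=np.load("top5.npz")['p'][:,:,::-1]
cv2.imwrite("pics/t5b.png",cv2.resize(p[230:370,420:560],None,fx=4,fy=4,interpolation=cv2.INTER_CUBIC))
```

```text
0.022669581492745575 [ 0.4255 -0.2962  0.0297] [0.0902 0.2964 7.1195]
0.022627691208821903 [ 0.4239 -0.2957  0.0323] [-0.1188 -0.6712 -0.0813]
0.022524519861521746 [ 0.4236 -0.2955  0.0848] [ 0.1695  0.1821 -1.2384] 23.625
```

View pics/t5.png

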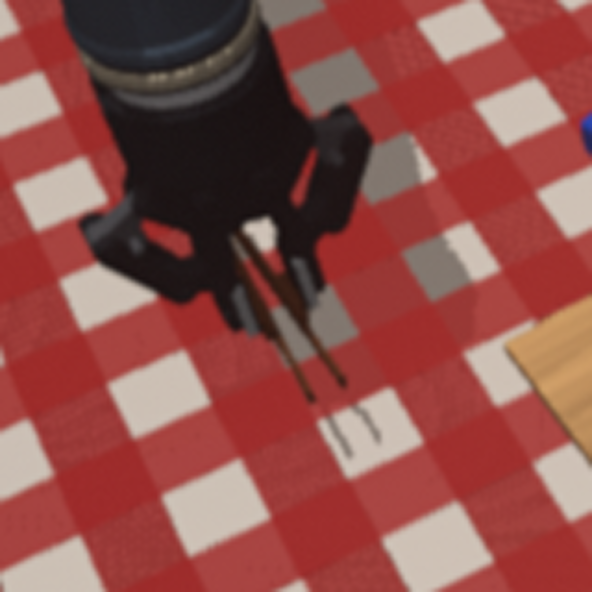

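View pics/t5b.png

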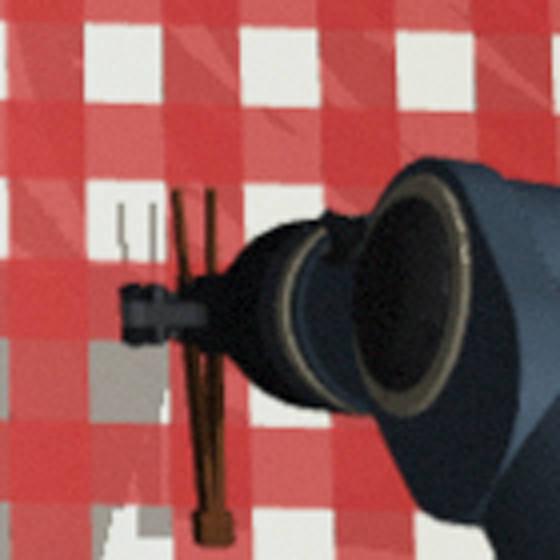

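Run:
```python
from h import *
np.set_printoptions(precision=4,suppress=True)
f=lambda u,v:(80+u/3.7-.4,180+v/3.7-.4); g=lambda u,v:(420+u/4-.4,230+v/4-.4)
for z in(.058,.062,.066):
    a=[ray('scene',*f(*q),z)[:2] for q in((344,382),(313,398))]; b=[ray('top',*g(*q),z)[:2] for q in((177,190),(211,190),(214,525))]
    print(z,'scene',(a[0]+a[1])/2,np.linalg.norm(a[0]-a[1]),'top',(b[0]+b[1])/2,np.linalg.norm(b[0]-b[1]),'hinge',b[2])
a=b2w(.015,-.125);print(a)
t=b2w(-.045,-.125)
movep([*t,.095],ori(BD[2])); move_l([*t,.055],feed=.08); sleep(.3)
s=sense();print(s['position'],s['finger_gap'],s['wrist_force'],s['time_s'])
for n in("top","scene"):
    p,d=camera(n); np.savez(f"{n}6.npz",p=p,d=d)
p=np.load("scene6.npz")['p'][:,:,::-1]
cv2.imwrite("pics/t6.png",cv2.resize(p[230:330,210:310],None,fx=6,fy=6,interpolation=cv2.INTER_CUBIC))
p=np.load("top6.npz")['p'][:,:,::-1]
cv2.imwrite("pics/t6b.png",cv2.resize(p[215:335,340:460],None,fx=5,fy=5,interpolation=cv2.INTER_CUBIC))
```

```text
0.058 scene [ 0.4798 -0.2906] 0.01585625757542101 top [ 0.4825 -0.2956] 0.016193842651810796 hinge [ 0.3278 -0.3013]
0.062 scene [ 0.483 -0.291] 0.015772049227367312 top [ 0.4822 -0.2942] 0.01611891186471165 hinge [ 0.3282 -0.2999]
0.066 scene [ 0.4862 -0.2914] 0.01568784087931361 top [ 0.4819 -0.2928] 0.016043981077612502 hinge [ 0.3286 -0.2985]
[ 0.5445 -0.1508]
[ 0.4849 -0.1544  0.0554] 0.022525423194183613 [-0.2167  0.7965 -0.3618] 25.3417
```

View pics/t6.png

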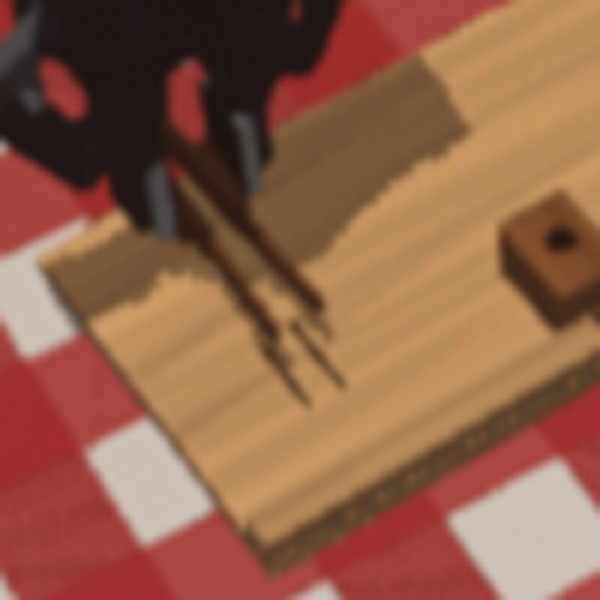

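View pics/t6b.png

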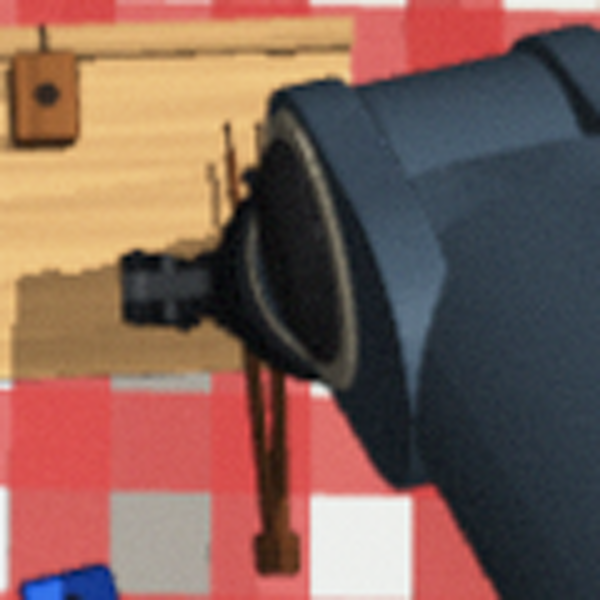

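Run:
```python
from h import *
np.set_printoptions(precision=4,suppress=True)
f=lambda u,v:(210+u/6-.4,230+v/6-.4); g=lambda u,v:(340+u/5-.4,215+v/5-.4)
bs=dict(top=[.5222,-.0283,.0589],scene=[.5225,-.0254,.0574])
for z in(.025,.029,.033):
    a=[ray('scene',*f(*q),z)[:2] for q in((322,306),(272,338))]; b=[ray('top',*g(*q),z)[:2] for q in((228,125),(260,125),(277,553))]
    A=((a[0]+a[1])/2-bs['scene'][:2])@R2(bs['scene'][2]); Bt=((b[0]+b[1])/2-bs['top'][:2])@R2(bs['top'][2]); Hh=(b[2]-bs['top'][:2])@R2(bs['top'][2])
    print(z,A,Bt,'hinge',Hh,np.linalg.norm(a[0]-a[1]),np.linalg.norm(b[0]-b[1]))
```

```text
0.025 [ 0.0101 -0.1223] [ 0.0263 -0.123 ] hinge [-0.1415 -0.1262] 0.01865720114671678 0.0127453829579564
0.029 [ 0.0128 -0.1235] [ 0.0257 -0.1223] hinge [-0.1413 -0.1255] 0.01856227671171955 0.012688577084334293
0.033 [ 0.0154 -0.1248] [ 0.0251 -0.1216] hinge [-0.1411 -0.1247] 0.018467352276722363 0.012631771210712158
```

Run:
```python
from h import *
b=[.5222,-.0283,.0589]
p=np.load("top6.npz")['p'][:,:,::-1]
for x,y,z in((.015,-.117,.03),(.015,-.133,.03),(.03,-.119,.01),(0,-.119,.01)):
    w=np.array(b[:2])+R2(b[2])@[x,y]; q=proj('top',[[*w,z]])[0]; print(x,y,z,(q+.4-[370,225])*14)
cv2.imwrite("pics/t7.png",cv2.resize(p[225:268,370:410],None,fx=14,fy=14,interpolation=cv2.INTER_CUBIC))
p=np.load("scene6.npz")['p'][:,:,::-1]
for x,y,z in((.015,-.117,.03),(.015,-.133,.03),(.03,-.119,.01),(0,-.119,.01)):
    b=[.5225,-.0254,.0574];w=np.array(b[:2])+R2(b[2])@[x,y]; q=proj('scene',[[*w,z]])[0]; print(x,y,z,(q+.4-[235,260])*14)
cv2.imwrite("pics/t8.png",cv2.resize(p[260:303,235:278],None,fx=14,fy=14,interpolation=cv2.INTER_CUBIC))
```

```text
0.015 -0.117 0.03 [231.45718396 285.17199029]
0.015 -0.133 0.03 [344.58306294 281.38199341]
0.03 -0.119 0.01 [217.0271702  200.65906122]
0 -0.119 0.01 [228.74245398 407.03343806]
0.015 -0.117 0.03 [394.63712073 313.75902626]
0.015 -0.133 0.03 [289.24933054 373.13238342]
0.03 -0.119 0.01 [455.2533989  486.82375634]
0 -0.119 0.01 [333.54622684 335.84586576]
```

View pics/t7.png

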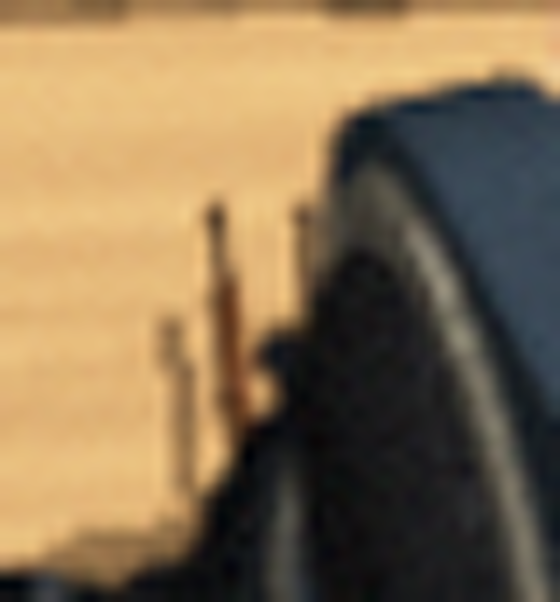

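View pics/t8.png

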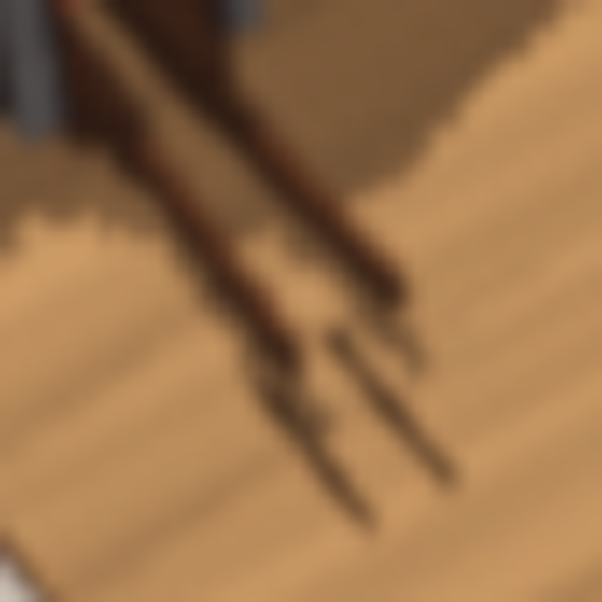

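Run:
```python
from h import *
np.set_printoptions(precision=4,suppress=True)
command_gripper(.0221,20); sleep(.3)
s=sense();print(s['position'],s['finger_gap'],s['wrist_force'],s['time_s'])
c=CP
def P(n,d,u,v):
    k=c[n];return k['rotation']@(np.linalg.inv(k['K'])@[u,v,1]*d[v,u])+k['position']
for n in("top","scene"):
    p,d=camera(n); np.savez(f"{n}9.npz",p=p,d=d)
    cc=p[260:303,235:278] if n=="scene" else p[225:268,370:413]
    cv2.imwrite(f"pics/{n}9.png",cv2.resize(cc,None,fx=12,fy=12,interpolation=cv2.INTER_CUBIC)[:,:,::-1])
    if n=="top":
        for u,v in((395,325),(395,327),(393,325),(395,310),(396,314),(391,295),(392,300),(386,246),(386,248),(386,250)): print((u,v),P(n,d,u,v),p[v,u])
from chk import chk
chk("10")
```

```text
[ 0.4846 -0.1543  0.055 ] 0.02219921878651971 [-0.3147 -0.2579  0.111 ] 25.9583
(395, 325) [ 0.3892 -0.1603  0.0375] [58 30 18]
(395, 327) [ 0.3855 -0.16    0.0393] [62 31 20]
(393, 325) [ 0.3891 -0.1566  0.0368] [62 35 23]
(395, 310) [ 0.4175 -0.1598  0.0402] [51 30 16]
(396, 314) [ 0.41   -0.1617  0.0404] [78 47 27]
(391, 295) [ 0.4459 -0.1522  0.0397] [59 34 22]
(392, 300) [ 0.4363 -0.1539  0.0412] [63 35 23]
(386, 246) [ 0.5409 -0.1427  0.0378] [102  57  31]
(386, 248) [ 0.5375 -0.1434  0.0336] [100  57  34]
(386, 250) [ 0.5331 -0.1428  0.0373] [105  62  35]
top [-0.0186  0.0016] -0.028998447748671826 157.0335693359375
top [-0.0185  0.0015] -0.03371123210666095 150.2797088623047
top [-0.0182  0.0016] -0.03738491311145746 157.7125701904297
scene [-0.0189  0.0006] -0.07741344716183743 235.71875
scene [-0.0189  0.0003] -0.04812820459481379 232.86883544921875
scene [-0.0187  0.0004] -0.056456374602173474 249.97377014160156
```

View pics/scene9.png

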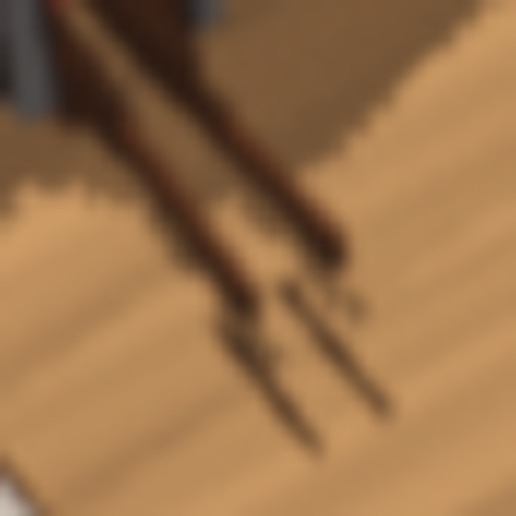

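View pics/scene10c.png

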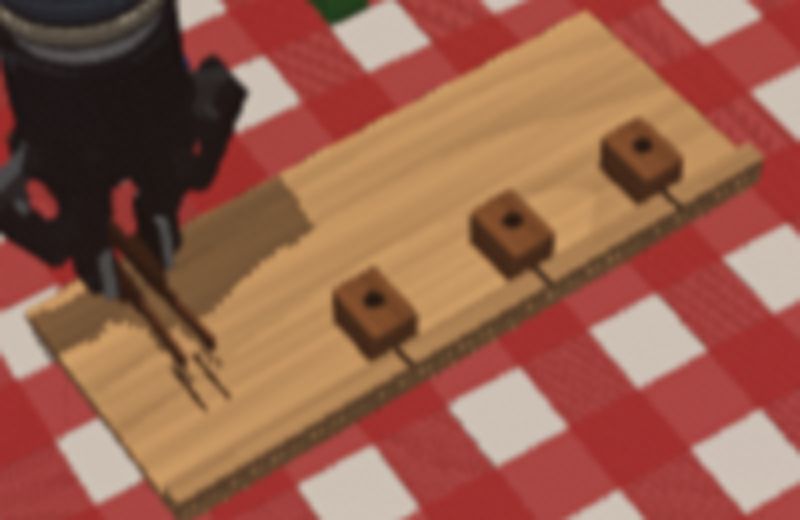

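The depth readings put the tips and the hinge at the same height, so the tweezers are level. The tips are over the lines, the beads haven't moved, and the gap matches. Handing in.

```bash
python3 -c "
from h import *
s=sense();print(s['finger_gap'],abs(s['qd']).max(),s['time_s']);print(finish_job())"
```

```text
0.022146673109755082 0.0019267761084454161 26.1583
the job is handed in; nothing more can be done
None
```

I handed the job in at 26.2 s, with the beads lined up and the tweezers held squeezed over the gap lines. `finish_job` gave no verdict, so what follows rests on my own last checks.

- **Beads:** I gripped each bead, slid it to the fence (clear of the board by a millimetre or so on the last stretch) and let go. Bead0 stopped about 12 mm short on the first try because a leftover vertical load triggered the force stop; I redid it. The last fits put the beads 17.9–18.9 mm in front of the fence face (18 wanted). They were within 2 mm of their ticks and under 0.08 rad askew.
- **Tweezers:** The tips are about 15–18 mm above the board. Depth readings for the tips and hinge agree at about 38 mm, so they are level, and they point along the lines. The tips' middle came out within about 3 mm of the lines' middle.
- **Tip gap:** The finger opening is 22.1 mm, which should give about 12 mm at the tips. The clearer camera measurements, taken before a final 0.3 mm squeeze, gave about 12.5–13 mm.

**Checks that disagreed:**
- The two cameras differed by about 3 mm sideways, so I used the mean for motion and judged the bead positions within each camera's own view.
- One reading of the tips in the top view was wrong: I had taken the gap lines for the tips. A close-up comparison against where the tips should appear settled it.
- One rough scene-camera reading put the tip gap near 14.5 mm, the upper limit. I discounted it because the tip ends were poorly resolved there.

I kept the arm away from the shuttle, jar and storage box, but I did not measure their positions again at the end.

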